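# Set up a find for its record photograph

### The job

Get the carved stone ready for its photograph: on the photo stage raise the reflector leaf on the side away from the tube lamp to 60 degrees, and leave the leaf on the lamp's side folded down. The stage is too tight to tip the stone up there, so first stand the stone upright on its broad base on the round rubber mat and let go of it; then take it again and stand it gently on the spot in the middle of the stage, with a broad face square to the camera. Leave the other stones, the bottle, the jar, the brush and the caliper where they are.

Things in the scene. Friction and masses are not known exactly. Their poses are not given: they have to be found in the camera images.
- stone: Grey-green carved stone, 130 mm long, about 0.45 to 0.65 kg. Origin on its long axis at mid-length; own +x to the head, -x to the broad base, y its width, z its thickness. Base: x -65 to -45 mm, 64 wide, 46 thick. Shaft: x -45 to +47, 54 wide, 36 thick. Head: x +47 to +65, 46 wide, 30 thick. Starts lying, z up, on the foam rest, its origin 48 mm above the bench, yaw varying widely.
- stone_base (a point): Centre of the flat underside of the stone's broad base, 65 mm from its origin on its -x side. A yellow patch on each broad face (20 x 12 mm) lies near the base end, two dark bands near the head.
- foam: Fixed dark foam rest under the middle of the stone, 80 mm long (its x, along the stone) x 34 mm wide x 30 mm high, narrower than the stone so that fingers pass down either side of the shaft. Origin at the centre of its underside.
- mat: Fixed round black rubber mat, 130 mm across, 4 mm thick. Origin at the centre of its underside, on the bench.
- stage: Fixed photo stage; origin on the bench under its spot, z up, yaw varying by 17 degrees. White base 12 mm high, x -80 to +55 mm, y -60 to +60. On the -x side (robot's) a background board, its face at x -83 mm, 150 mm high, y -60 to +60. On the +x side a camera looking along -x: lens front x +91, axis 122 mm above the bench, 54 mm across; body x +115 to +151, 100 mm wide, top 162 mm high.
- stage_spot (a point): Centre of the blue-grey round spot (72 mm across) on the stage's top face, 12 mm above the bench: where the middle of the stone's base belongs. The reflector leaves are hinged along the stage's +y (left) and -y (right) edges.
- lamp: Fixed upright tube lamp: warm white tube 34 mm across on a black foot 76 mm across, 212 mm tall. Origin at the centre of its underside. It stands at the stage's camera-side corner, either on the stage's +y side or on its -y side (115 to 120 mm from the middle line).
- leaf_left (a joint): Angle (rad) of the white reflector leaf on the stage's +y side: 0 = folded down flat outwards, grows as its outer edge is raised; 60 degrees = 1.047; stop at 1.75; starts at 0 to 0.2. Leaf 120 mm along the hinge, outer edge 90 mm from it, 6 mm thick. The hinge is stiff (about 0.3 N m, 4 N at the knob) and stays where it is left.
- leaf_left_knob (a point): Centre of the blue ball (22 mm across) on a 10 mm stem on the left leaf's upper face: 72 mm out from the hinge line along the leaf, 42 mm above the leaf's mid plane, 83 mm from the hinge. It turns between gripping fingers only with some drag (less if the hand tilts along with the leaf). At 60 degrees it is about straight above the hinge.
- leaf_left_hinge (a point): Point on the left leaf's hinge axis (which runs along the stage's x) beside the spot, 60 mm from the stage's middle, 12 mm above the bench.
- leaf_right (a joint): Same as leaf_left, for the leaf on the stage's -y side; also grows as its outer edge is raised, starts at 0 to 0.2.
- leaf_right_knob (a point): Centre of the blue ball on the right leaf, as leaf_left_knob.
- leaf_right_hinge (a point): Point on the right leaf's hinge axis, as leaf_left_hinge.
- cobble_a: Bystander: rough brown stone about 90 x 70 x 36 mm. Loose; origin at the centre of its underside.
- cobble_b: Bystander: rough dark stone about 80 x 65 x 30 mm. Loose; origin at the centre of its underside.
- cobble_c: Bystander: rough brown stone about 75 x 62 x 40 mm. Loose; origin at the centre of its underside.
- jar: Bystander: amber jar with white cap, 56 mm across, 80 mm tall. Loose; origin at the centre of its underside.
- bottle: Bystander: clear bottle with red cap, 56 mm across, 150 mm tall, beside the stage in the corner place that the lamp does not have. Loose; origin at the centre of its underside.
- brush: Bystander: hand brush lying down, 180 mm long. Loose; leave it alone.
- caliper: Bystander: caliper lying flat, 170 mm long. Loose; origin at the centre of its underside.
Things that resemble listed ones, but are neither listed nor needed, are in the scene too. Leave any purple look-alike of the stone alone.

How it is judged:
By the outcome, as a careful person would: the job done as asked, in the order asked, and still so for the second after the job is handed in, with the robot touching nothing.
It also fails if it takes over 72 s, if anything falls off the work surface, if the arm or the gripper's body presses on something with over 40 N, if the wrist force passes 120 N, or if a joint passes its speed limit or range.

### The arm

A 6-joint arm with a two-finger parallel gripper is mounted at the origin on the work surface. World frame = base frame: x ahead of the robot, y to its left, z up, the work surface at z = 0. Lengths are in m, angles in rad, forces in N, time in s.
With the tool pointing down it reaches from about 0.275 to 0.75 m from the base axis. Payload 10.2 kg.
Tool frame: the origin (TCP) lies midway between the tips of the shut fingers; the grasp point (between the pads) lies 19 mm behind it (env.hold_point_z is the distance from the TCP to the grasp point, in m); z points along the fingers, y is the line along which they close (so a half turn about z gives the same grasp; the last joint's range is limited). The gripper opens to 85 mm and grips with 20 to 120 N. Pads are 22 mm wide; open, the fingers measure 114 mm over their backs; the gripper's body (76 mm by 85 mm) begins 54 mm behind the grasp point. The pads swing forward as they close: fully open they stand 13 mm farther back than shut.
Start: joints at [-1.46, 0.313, 1.498, -0, 1.331, -0.223], TCP at [0.172, -0.496, 0.231] pointing down, gripper open.
Joint ranges: [-2.94, 2.94], [-0.97, 2.17], [0.19, 2.56], [-1.23, 4.37], [0.02, 3.11], [-2.88, 2.88]. Speed limits (rad/s): [2.39, 2.39, 3.01, 3.14, 3.14, 3.14].

### API

Orientations are given as a unit quaternion [x, y, z, w].
In Python, from bench import env, kinematics, monitor, eyes, job gives the robot as it stands. The module is installed in compiled form; this text tells all that it offers. Calls block until the motion is done:
- env.reach(position, orientation): joint-space move of the TCP to a pose.
- env.movel(position, velocity=0.15, frame=None, guard=None): straight line of the TCP; frame=None keeps the orientation; velocity is the mean speed in m/s. With guard (N) it stops when the force on the tool has changed by that much, and returns True; else False.
- env.set_joints(angles): joint-space move.
- env.release() and env.close_gripper(effort=None): open the fingers fully, or close them until they stop; effort is the grip in N (None keeps the last).
- env.hold(seconds).
- kinematics.ik(position, orientation): joint angles nearest the present ones, or None.
- monitor.sense(): the state.
- eyes.grab_frame(name): name is "scene" or "top" or "wrist"; returns a dict with "frame" (480x640x3 uint8, red, green, blue), "mtx" (3x3 intrinsics, pixels), "view" (4x4, takes a point from world to camera coordinates). Camera axes: x right, y down, z forward; pixel columns grow to the right and rows downward; lengths in m; the calibration is good to about 2 mm. A picture is of the moment at which its call begins. There is no depth.
A pose or a line that the arm cannot do raises env.MotionError and nothing moves.
- job.hand_in(): hands the job in; it is judged then, once.
The state is a dict: "clock": time; "joints": joint angles; "qvel": joint speeds; "joint_efforts": joint torques, N m; "position": TCP position; "ee_rot": TCP orientation; "contact_force": force on the tool from outside, world axes, zero at the start; "ft_torque": the same for the moment, N m; "finger_gap": opening from 0.0 (shut) to 1.0 (fully open); "gripper_force": force on a finger pad.
Only numpy, scipy, OpenCV 4.12 (cv2) and the standard library are available. Lean on these libraries where they do the work, as an engineer would, in place of code of your own. Each camera call takes 0.05 s, during which the arm holds its last target. There are 200 camera calls.

## Working session

There is one attempt and no reset: what is moved stays moved. The work goes in short steps, each a Python script; the robot and the scene stay as the last script left them, time stands still between calls to the robot, and variables do not carry over. Pictures are saved under pics/ and viewed, at most 10 in all, crops included, and the job is handed in when it is done.

```bash
mkdir -p pics; python3 - <<'E'
from bench import env, kinematics, monitor, eyes, job
import cv2, numpy as np, pickle
d={}
for n in ("scene","top","wrist"):
    f=eyes.grab_frame(n); d[n]=f
    cv2.imwrite(f"pics/{n}0.png",f["frame"][...,::-1])
    print(n,np.round(f["mtx"],1).tolist(),np.round(f["view"],3).tolist())
pickle.dump(d,open("d0.pkl","wb"))
s=monitor.sense();print({k:np.round(v,3).tolist() for k,v in s.items()}, env.hold_point_z)
E
```

```text
scene [[601.2, 0.0, 323.4], [0.0, 601.2, 240.3], [0.0, 0.0, 1.0]] [[0.834, 0.552, 0.006, -0.371], [0.447, -0.669, -0.594, -0.27], [-0.324, 0.498, -0.804, 1.832], [0.0, 0.0, 0.0, 1.0]]
top [[585.0, 0.0, 316.9], [0.0, 585.0, 233.8], [0.0, 0.0, 1.0]] [[0.053, -0.999, -0.004, -0.1], [-0.977, -0.051, -0.205, 0.497], [0.205, 0.015, -0.979, 1.576], [0.0, 0.0, 0.0, 1.0]]
wrist [[376.3, 0.0, 316.3], [0.0, 376.3, 241.0], [0.0, 0.0, 1.0]] [[0.326, -0.945, -0.001, -0.525], [-0.909, -0.314, 0.274, -0.036], [-0.26, -0.089, -0.962, 0.378], [0.0, 0.0, 0.0, 1.0]]
{'clock': 0.15, 'joints': [-1.46, 0.313, 1.498, 0.0, 1.331, -0.223], 'qvel': [-0.0, -0.0, -0.002, 0.001, -0.0, -0.001], 'joint_efforts': [0.001, -41.237, -25.98, -0.0, 0.003, 0.0], 'position': [0.172, -0.496, 0.231], 'ee_rot': [0.986, 0.166, 0.0, -0.0], 'contact_force': [0.253, 0.534, 0.123], 'ft_torque': [-0.004, 0.073, -0.02], 'gripper_force': 0.0, 'finger_gap': 1.0} 0.0187
```

View pics/scene0.png

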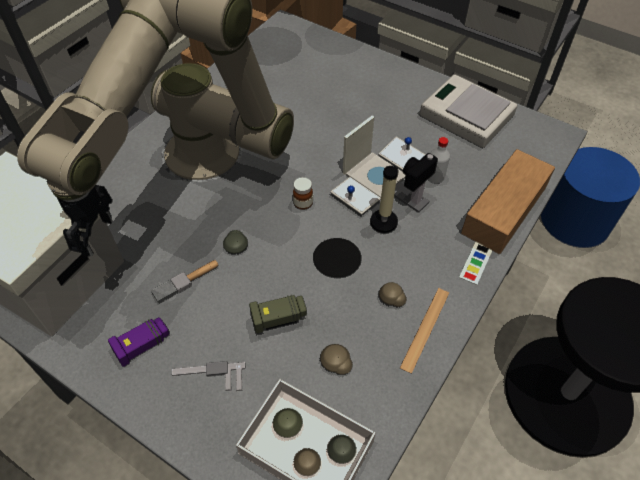

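View pics/top0.png

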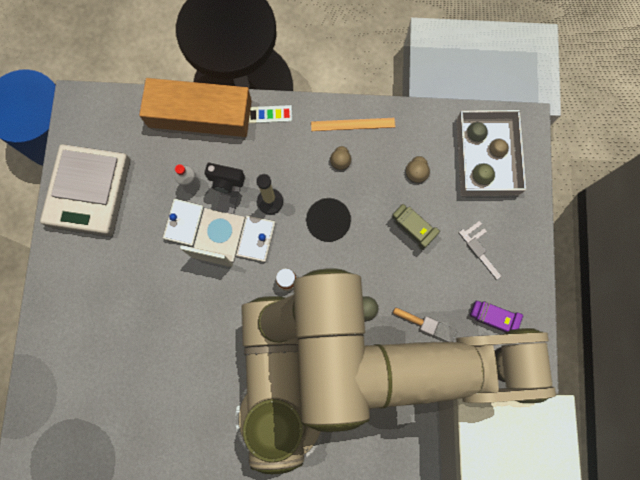

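The top view shows the lamp at (267,200), on the stage's -y side, so the left leaf gets raised; its knob is at (173,217). The stone is at (415,227) with its yellow base patch at (424,231), the mat is at (328,220) and the spot at (220,231). Next I get rough positions and take wrist views.

```bash
cat > h.py <<'E'
from bench import env, kinematics, monitor, eyes, job
import cv2, numpy as np, pickle
from scipy.spatial.transform import Rotation as R
def ray(f,p):
    V=f["view"]; c=-V[:3,:3].T@V[:3,3]
    d=V[:3,:3].T@np.linalg.inv(f["mtx"])@np.array([p[0],p[1],1.]); return c,d/np.linalg.norm(d)
def onz(f,p,z):
    c,d=ray(f,p); return c+d*(z-c[2])/d[2]
def tri(*fp):
    A=np.zeros((3,3));b=np.zeros(3)
    for f,p in fp:
        c,d=ray(f,p);M=np.eye(3)-np.outer(d,d);A+=M;b+=M@c
    return np.linalg.solve(A,b)
def proj(f,X):
    X=np.atleast_2d(X);q=(f["view"][:3,:3]@X.T+f["view"][:3,3:]);q=f["mtx"]@q;return (q[:2]/q[2]).T
def quat(z,y):
    z=np.array(z,float);z/=np.linalg.norm(z);y=np.array(y,float);y-=z*(y@z);y/=np.linalg.norm(y)
    return R.from_matrix(np.c_[np.cross(y,z),y,z]).as_quat()
def snap(name,fn):
    f=eyes.grab_frame(name);cv2.imwrite(f"pics/{fn}.png",f["frame"][...,::-1]);pickle.dump(f,open(f"{fn}.pkl","wb"));return f
E
python3 - <<'E'
from h import *
d=pickle.load(open("d0.pkl","rb"));s=monitor.sense()
S,T,W=d["scene"],d["top"],d["wrist"]
for n,a,b in [("patch",(267,311),(424,231)),("mat",(337,257),(328,220)),("spot",(377,175),(220,231)),("knobL",(408,141),(173,217)),("knobR",(351,189),(262,237)),
 ("lamptop",(390,173),(264,180)),("bottlecap",(443,142),(180,169)),("jarcap",(303,186),(285,278)),("cobc",(391,294),(341,158)),("coba",(336,359),(417,170))]:
    print(n,np.round(tri((S,a),(T,b)),3))
Rt=R.from_quat(s["ee_rot"]).as_matrix();c=-W["view"][:3,:3].T@W["view"][:3,3]
print("cam in tool",np.round(Rt.T@(c-s["position"]),3),np.round(W["view"][:3,:3]@Rt,3).tolist())
for p,q in [((0.42,-0.30,0.30),0),((0.45,-0.36,.3),50),((0.48,.1,.35),0),((0.48,.0,.35),-14)]:
    for y in (q+90,q-90):
        k=kinematics.ik(p,quat((0,0,-1),(np.cos(np.radians(y)),np.sin(np.radians(y)),0)));print(p,y,None if k is None else np.round(k,2))
E
```

```text
patch [ 0.523 -0.366  0.068]
mat [ 0.555 -0.102  0.002]
spot [0.501 0.201 0.017]
knobL [0.526 0.328 0.064]
knobR [0.484 0.078 0.06 ]
lamptop [0.601 0.066 0.207]
bottlecap [0.641 0.301 0.144]
jarcap [0.372 0.006 0.069]
cobc [ 0.737 -0.132  0.021]
coba [ 0.715 -0.355  0.012]
cam in tool [ 0.069  0.    -0.142] [[-0.001, 1.0, -0.0], [-0.962, -0.001, -0.275], [-0.275, -0.0, 0.962]]
(0.42, -0.3, 0.3) 90 [-0.85  0.25  1.4  -0.    1.49 -2.42]
(0.42, -0.3, 0.3) -90 [-0.85  0.25  1.4  -0.    1.49  0.72]
(0.45, -0.36, 0.3) 140 None
(0.45, -0.36, 0.3) -40 [-0.88  0.39  1.21 -0.    1.54 -0.18]
(0.48, 0.1, 0.35) 90 [-0.03  0.18  1.36 -0.    1.6  -1.6 ]
(0.48, 0.1, 0.35) -90 [-0.03  0.18  1.36 -0.    1.6   1.54]
(0.48, 0.0, 0.35) 76 [-0.24  0.15  1.39 -0.    1.59 -1.57]
(0.48, 0.0, 0.35) -104 [-0.24  0.15  1.39 -0.    1.59  1.57]
```

```bash
python3 - <<'E'
from h import *
def q(y): y=np.radians(y);return quat((0,0,-1),(np.cos(y),np.sin(y),0))
env.reach((0.47,-0.40,.24),q(-40)); snap("wrist","st1")
env.movel((0.51,-0.32,.24),.25); snap("wrist","st2")
env.reach((0.47,.03,.36),q(-104)); snap("wrist","sg1")
env.movel((0.47,.25,.36),.3); snap("wrist","sg2")
print(monitor.sense()["clock"])
a=[cv2.resize(cv2.imread(f"pics/{n}.png"),(400,300),interpolation=cv2.INTER_AREA) for n in("st1","st2","sg1","sg2")]
cv2.imwrite("pics/m1.png",np.vstack([np.hstack(a[:2]),np.hstack(a[2:])]))
E
```

```text
4.425
```

View pics/m1.png

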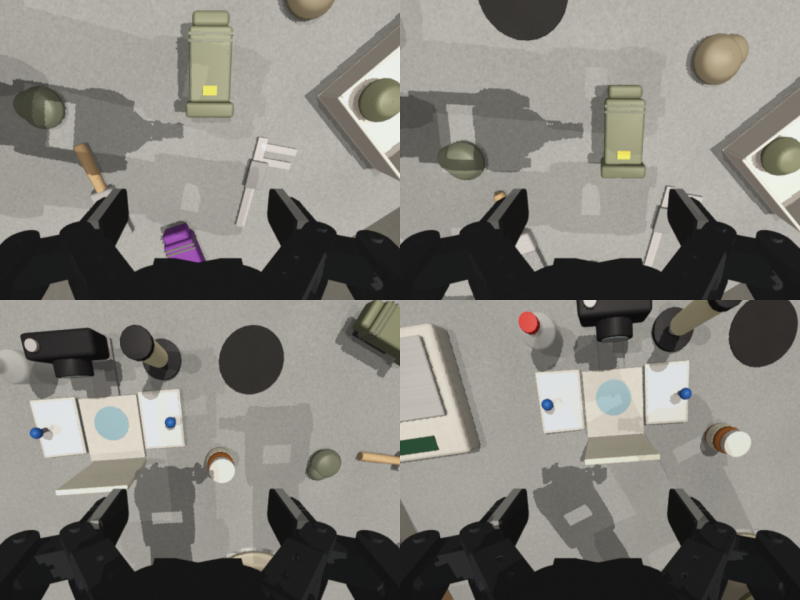

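Top row: the stone with its patch at (210,90) and (623,155), head pointing up. Bottom row: mat at (251,359), spot at (111,423), left knob at (37,433), lamp on the right, bottle at the left camera corner. Now measuring by segmentation.

```bash
cat > m.py <<'E'
from h import *
from scipy.optimize import minimize
L=lambda n:pickle.load(open(n+".pkl","rb"))
def blobs(f,lo,hi,amin=30):
    h=cv2.cvtColor(f["frame"],cv2.COLOR_RGB2HSV);m=cv2.inRange(h,np.array(lo),np.array(hi))
    n,l,s,c=cv2.connectedComponentsWithStats(m);return [(int(s[i,4]),c[i].round(1),(l==i)) for i in np.argsort(-s[1:,4])+1 if s[i,4]>=amin]
def boxes(ps):
    out=[]
    for x0,x1,w,t in ((-.065,-.045,.064,.046),(-.045,.047,.054,.036),(.047,.065,.046,.030)):
        out.append(np.array([(x,y,z) for x in(x0,x1) for y in(-w/2,w/2) for z in(-t/2,t/2)]))
    return out
def fit_stone(views,p0):  # p: x y z yaw
    ms=[]
    for f,box in views:
        h=cv2.cvtColor(f["frame"],cv2.COLOR_RGB2HSV);m=cv2.inRange(h,np.array((22,55,50)),np.array((45,255,255)))
        k=np.zeros_like(m);k[box[1]:box[3],box[0]:box[2]]=1;m=cv2.morphologyEx(m*k,cv2.MORPH_CLOSE,np.ones((5,5)));ms.append((f,(m>0).astype(np.uint8),k))
    def cost(p):
        p=np.array(p);c=0;Rz=R.from_euler("z",p[3]).as_matrix()
        for f,m,k in ms:
            g=np.zeros_like(m)
            for b in boxes(0):
                q=proj(f,b@Rz.T+p[:3]);hu=cv2.convexHull(q.astype(np.float32));cv2.fillConvexPoly(g,(hu*16).astype(np.int32),1,shift=4)
            c+=(g*k!=m).sum()
        return c
    r=minimize(cost,p0,method="Nelder-Mead",options=dict(initial_simplex=[p0]+[np.array(p0)+d for d in np.diag([.01,.01,.008,.1])],maxiter=300))
    return r.x,r.fun,[int(m.sum()) for _,m,_ in ms]
E
python3 - <<'E'
from m import *
d=pickle.load(open("d0.pkl","rb"))
a,b,c,e=map(L,("st1","st2","sg1","sg2"))
print(fit_stone([(a,(270,0,400,210)),(b,(310,120,420,300))],[.52,-.34,.048,np.radians(50)]))
for n,f in(("c",c),("e",e)):
    print(n,"blue",[x[:2] for x in blobs(f,(100,150,50),(125,255,255))][:4])
    print(n,"spot",[x[:2] for x in blobs(f,(85,40,100),(105,140,255),500)][:3])
    print(n,"dark",[x[:2] for x in blobs(f,(0,0,0),(180,120,62),1500)][:6])
print("top dark",[x[:2] for x in blobs(d["top"],(0,0,0),(180,120,50),800)][:6])
print("sc dark",[x[:2] for x in blobs(d["scene"],(0,0,0),(180,120,50),800)][:6])
im=np.hstack([cv2.resize(f["frame"][130:300,x0:x0+270,::-1],None,fx=1.48,fy=1.48,interpolation=2) for f,x0 in((c,30),(e,200))])
print(im.shape);cv2.imwrite("pics/sg.png",im)
E
```

```text
(array([  1.79329886,   1.54792065, -69.42195336, 518.85911122]), np.float64(4254.0), [1768, 2483])
c blue [(254, array([ 57.8, 212.6])), (202, array([272.1, 195.6]))]
c spot [(2145, array([177.8, 197.1]))]
c dark [(60344, array([319.2, 421.9])), (8742, array([401.7,  95. ])), (7451, array([110.1,  80.3])), (1846, array([597.3,  61.2])), (1638, array([214.5,  70.8]))]
e blue [(247, array([456.4, 149.4])), (225, array([235.2, 167.2]))]
e spot [(1329, array([344.4, 160.2]))]
e dark [(60582, array([320. , 422.1])), (9363, array([580.4,  50.1])), (4091, array([344.4,  31. ])), (1518, array([432.8,  63.3]))]
top dark [(8019, array([232.1,  42.6])), (2565, array([587. , 336.9])), (1445, array([328.1, 219.6]))]
sc dark [(17762, array([581.4, 371.1])), (10052, array([214.3, 103.9])), (6444, array([100.2, 224.7])), (3342, array([25. , 71.6])), (2252, array([499.3,  43.2])), (1496, array([336.6, 257.5]))]
(252, 800, 3)
```

View pics/sg.png

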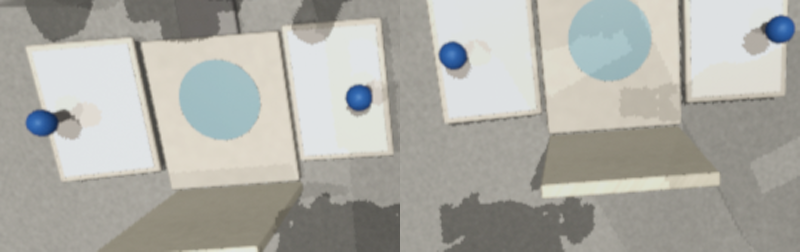

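```bash
python3 - <<'E'
from m import *
d=pickle.load(open("d0.pkl","rb"));S,T=d["scene"],d["top"]
a,b,c,e=map(L,("st1","st2","sg1","sg2"))
for f,p in((a,(335,80)),(a,(335,180)),(b,(360,200)),(a,(250,60)),(b,(450,200))): print(cv2.cvtColor(f["frame"],cv2.COLOR_RGB2HSV)[p[1],p[0]],end=" ")
print()
kL=tri((c,(57.8,212.6)),(e,(235.2,167.2)));kR=tri((c,(272.1,195.6)),(e,(456.4,149.4)));print("kL",kL,"kR",kR)
for n,f in(("c",c),("e",e)):
    bl=blobs(f,(80,25,70),(108,140,255),800)[0];hu=cv2.convexHull(np.argwhere(bl[2])[:,::-1].astype(np.float32));el=cv2.fitEllipse(hu);print(n,"spot",bl[0],el,onz(f,el[0],.012))
    x=blobs(f,(85,25,70),(105,140,255),800)[0]
print("mat c",onz(c,(401.7,95.),.004),"top",onz(T,(328.1,219.6),.004),"sc",onz(S,(336.6,257.5),.004),"tri",tri((T,(328.1,219.6)),(S,(336.6,257.5)),(c,(401.7,95.))))
g=lambda f,x0,p:onz(f,(x0+p[0]/1.48,130+p[1]/1.48),.012)[:2]
for n,f,x0,o,l,r in(("c",c,30,0,((172,189),(142,42)),((299,181),(282,32))),("e",e,200,400,((550,133),(538,1)),((682,125),(680,1)))):
    P=[g(f,x0,(u-o,v)) for u,v in l+r];az=lambda v:np.degrees(np.arctan2(v[1],v[0]))
    print(n,np.round(P,4).tolist(),"yaw L,R,foot",az(P[1]-P[0]),az(P[3]-P[2]),az(P[0]-P[2])-90, np.linalg.norm(P[0]-P[2]))
E
```

```text
[ 30  44 169] [ 29  51 156] [ 29  47 168] [ 23  14 167] [ 23  13 179] 
kL [0.52421526 0.33016842 0.06452996] kR [0.48120609 0.07953092 0.05879638]
c spot 2248 ((177.9424591064453, 196.96678161621094), (50.675392150878906, 56.12135314941406), 130.19308471679688) [0.50379645 0.20684805 0.012     ]
e spot 2449 ((341.176513671875, 155.52352905273438), (54.89070510864258, 56.40008544921875), 20.941665649414062) [0.50343541 0.20684668 0.012     ]
mat c [ 0.55583868 -0.10234079  0.004     ] top [ 0.55533176 -0.10292445  0.004     ] sc [ 0.55593442 -0.10484974  0.004     ] tri [ 0.55563009 -0.10308491  0.00166443]
c [[0.4352, 0.2777], [0.5667, 0.2542], [0.4139, 0.1612], [0.5453, 0.1347]] yaw L,R,foot -10.13716026261581 -11.409619404895045 -10.35392650139238 0.11842677395908498
e [[0.4348, 0.2773], [0.5476, 0.2581], [0.4129, 0.1606], [0.5183, 0.1417]] yaw L,R,foot -9.678743041863099 -10.13065517250577 -10.596810910067177 0.11879773757824967
```

```bash
sed -i 's/(22,55,50)/(24,28,40)/' m.py; cat >> h.py <<'E'
spot=np.array([.5036,.2068,.012]);yaw=np.radians(-10.2)
X=np.array([np.cos(yaw),np.sin(yaw),0]);Y=np.array([-np.sin(yaw),np.cos(yaw),0]);Z=np.array([0,0,1.])
hp=env.hold_point_z
def leaf(ang,tilt,s=1,back=0,r=.0833):
    "TCP pose holding the left knob with leaf at ang (deg), hand tilt (deg)"
    a=np.radians(ang+30.26);t=np.radians(tilt);z=np.sin(t)*Y-np.cos(t)*Z
    return spot+.060*Y-.0015*X+r*(np.cos(a)*Y+np.sin(a)*Z)+z*(hp-back),quat(z,s*X)
E
python3 - <<'E'
from m import *
a,b=map(L,("st1","st2"))
for z0 in(.048,.052): print(fit_stone([(a,(270,0,400,210)),(b,(310,120,420,300))],[.51,-.34,z0,np.radians(50)]))
yl=[blobs(f,(22,120,120),(34,255,255))[0][:2] for f in(a,b)];print(yl,tri((a,yl[0][1]),(b,yl[1][1])))
for s in(1,-1):
    for g,t,bk in((8.7,-10,.08),(8.7,-10,0),(35,15,0),(60,35,0),(60,35,.1)):
        k=kinematics.ik(*leaf(g,t,s,bk));print(s,g,None if k is None else np.round(k,2))
E
```

```text
(array([ 0.53899251, -0.34257731,  0.03958747,  0.86800365]), np.float64(431.0), [11517, 9517])
(array([ 0.53871655, -0.34285929,  0.04076378,  0.86423433]), np.float64(449.0), [11517, 9517])
[(311, array([335.5, 144.5])), (269, array([357.6, 247.9]))] [ 0.51962075 -0.36483987  0.06693439]
1 8.7 [ 0.45  0.7   1.19 -0.14  1.36  0.66]
1 8.7 [ 0.43  0.77  1.29 -0.15  1.19  0.67]
1 35 [0.23 0.58 1.58 0.31 0.9  0.23]
1 60 [ 0.03  0.53  1.77  0.81  0.89 -0.33]
1 60 [-0.09  0.35  1.77  0.71  1.08 -0.27]
-1 8.7 [ 0.45  0.7   1.19 -0.14  1.36 -2.48]
-1 8.7 [ 0.43  0.77  1.29 -0.15  1.19 -2.47]
-1 35 None
-1 60 [0.03 0.53 1.77 0.81 0.89 2.81]
-1 60 [-0.09  0.35  1.77  0.71  1.08  2.87]
```

```bash
python3 - <<'E'
from h import *
env.reach(*leaf(8.7,-10,1,.09))
p,q=leaf(8.7,-10);print("g",env.movel(p,.12,q,guard=15))
env.close_gripper(40);s=monitor.sense();print(s["finger_gap"],s["gripper_force"],np.round(s["contact_force"],1))
for g in np.linspace(8.7,60,7)[1:]:
    p,q=leaf(g,-10+(g-8.7)*45/51.3);env.movel(p,.08,q)
    print(np.round(monitor.sense()["contact_force"],1),end=" ")
env.hold(.2);env.release()
print(np.round(monitor.sense()["contact_force"],1))
p,q=leaf(60,35,1,.09);env.movel(p,.2,q)
f=snap("top","t2");snap("scene","s2")
p=spot+Z*.35-.10*X;env.reach(p,quat(-Z,-Y)) ;snap("wrist","w2")
print(monitor.sense()["clock"])
E
python3 - <<'E'
from m import *
for n in("t2","s2","w2"): print(n,[x[:2] for x in blobs(L(n),(100,150,50),(125,255,255),8)][:6])
p=spot+.06*Y+np.array([0,0,.0832]);print("expected",p,[proj(L(n),p) for n in("t2","s2","w2")])
a=cv2.resize(cv2.imread("pics/w2.png"),(400,300));b=cv2.imread("pics/s2.png")[90:240,300:500];cv2.imwrite("pics/m2.png",np.hstack([a,cv2.resize(b,(400,300))]))
E
```

```text
g False
0.2280640815097386 38.94504725933075 [0.3 0.3 1.5]
[-0.2  0.4  4.1] [-0.6 -0.2  2.5] [ 1.5 -2.8  2.1] [ 3.5 -2.1  0.6] [ 5.1 -2.3 -1. ] [ 6.1 -2.3 -1.6] [ 0.1 -0.1  0.4]
12.6
t2 [(3425, array([ 24.6, 105.3])), (40, array([261. , 114.3])), (32, array([192.8, 218.9]))]
s2 [(3077, array([602.3, 175.2])), (43, array([479. , 254.9])), (30, array([350.5, 188.7]))]
w2 [(312, array([256.6, 103.3])), (257, array([431.4, 104.2]))]
expected [0.51422508 0.26585174 0.0952    ] [array([[192.54601907, 219.72429372]]), array([[395.1052354 , 144.24348914]]), array([[256.64551678, 102.12667607]])]
```

View pics/m2.png

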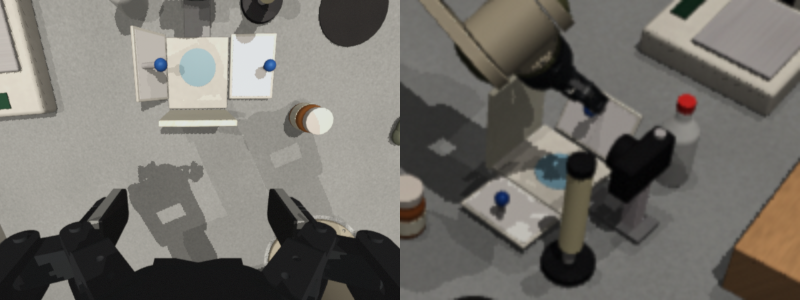

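The knob is at (256.6,103.3) in the wrist image against (256.6,102.1) predicted for 60°, so the leaf is set, and the right leaf is still down. Now the stone: pick it with the hand tilted, tip it up and stand it on the mat.

```bash
cat > plan.py <<'E'
from h import *
mat=np.array([.5557,-.1030,.004])
SQ=None
def stonepose(o,x,z,th,u=0.,push=.004,s=1):
    "TCP pose holding stone (origin o, axes x,z) at x=u by its width, hand tilted th deg to the head"
    x=np.array(x,float);z=np.array(z,float);t=np.radians(th);tz=-np.sin(t)*x-np.cos(t)*z
    return o+u*x+tz*(hp+push),quat(tz,s*np.cross(z,x))
E
python3 - <<'E'
from m import *; from plan import *
a,b=map(L,("st1","st2"))
v=[(a,(270,0,400,210)),(b,(310,120,420,300))]
import m
# refit with z fixed
r=None
pr=m.proj
g=m.minimize
def fixed(fun,p0,**k):
    k["options"].pop("initial_simplex");p=[p0[0],p0[1],p0[3]]
    k["options"]["initial_simplex"]=[np.array(p)+d for d in np.r_[np.zeros((1,3)),np.diag([.008,.008,.08])]]
    r=g(lambda q:fun([q[0],q[1],.048,q[2]]),p,**k);return r
m.minimize=fixed
x,c,_=fit_stone(v,[.535,-.345,.048,.86]);print(x,c,np.degrees(x[2]))
o=np.array([x[0],x[1],.048]);h=np.array([np.cos(x[2]),np.sin(x[2]),0])
print("patch in stone",(np.array([.5196,-.3648])-o[:2])@h[:2],(np.array([.5196,-.3648])-o[:2])@np.array([-h[1],h[0]]))
pickle.dump((o,h),open("stone.pkl","wb"))
for th in(20,30):
  for s in(1,-1):
    for az in(-10,5,15):
        A=np.array([np.cos(np.radians(az)),np.sin(np.radians(az)),0])
        for nm,P in(("pick",stonepose(o,h,Z,th,s=s)),("lift",stonepose(o+.12*Z,h,Z,th,s=s)),("up",stonepose(mat+.165*Z,Z,-A,th,s=s)),("stand",stonepose(mat+.065*Z,Z,-A,th,s=s))):
            k=kinematics.ik(*P);print(th,s,az,nm,None if k is None else np.round(k,2))
E
```

```text
[ 0.53823785 -0.34219589  0.87130125] 1190.0 49.92188433297886
patch in stone -0.029295557518717423 -0.0002921583365684048
20 1 -10 pick [-0.62  0.82  1.29 -0.39  1.1  -2.88]
20 1 -10 lift None
20 1 -10 up [-0.53  0.37  2.24  2.63  0.73  1.84]
20 1 -10 stand [-0.53  0.67  2.24  2.74  1.01  1.67]
20 1 5 pick [-0.62  0.82  1.29 -0.39  1.1  -2.88]
20 1 5 lift None
20 1 5 up [-0.68  0.39  2.21  2.12  0.87  2.06]
20 1 5 stand [-0.68  0.68  2.2   2.29  1.04  1.78]
20 1 15 pick [-0.62  0.82  1.29 -0.39  1.1  -2.88]
20 1 15 lift None
20 1 15 up [-0.74  0.42  2.15  1.86  0.98  2.16]
20 1 15 stand [-0.74  0.69  2.15  2.01  1.07  1.86]
20 -1 -10 pick [-0.62  0.82  1.29 -0.39  1.1   0.27]
20 -1 -10 lift [-0.62  0.68  1.2  -0.36  1.31  0.18]
20 -1 -10 up [-0.53  0.37  2.24  2.63  0.73 -1.3 ]
20 -1 -10 stand [-0.53  0.67  2.24  2.74  1.01 -1.48]
20 -1 5 pick [-0.62  0.82  1.29 -0.39  1.1   0.27]
20 -1 5 lift [-0.62  0.68  1.2  -0.36  1.31  0.18]
20 -1 5 up [-0.68  0.39  2.21  2.12  0.87 -1.08]
20 -1 5 stand [-0.68  0.68  2.2   2.29  1.04 -1.36]
20 -1 15 pick [-0.62  0.82  1.29 -0.39  1.1   0.27]
2
[... 683 characters left out ...]
35  2.09  1.64  0.8   2.41]
30 1 15 stand [-0.71  0.6   2.12  1.9   0.85  2.04]
30 -1 -10 pick [-0.57  0.86  1.25 -0.57  1.17  0.4 ]
30 -1 -10 lift [-0.57  0.72  1.18 -0.53  1.36  0.28]
30 -1 -10 up [-0.51  0.3   2.17  2.42  0.45 -1.08]
30 -1 -10 stand [-0.51  0.57  2.2   2.68  0.71 -1.39]
30 -1 5 pick [-0.57  0.86  1.25 -0.57  1.17  0.4 ]
30 -1 5 lift [-0.57  0.72  1.18 -0.53  1.36  0.28]
30 -1 5 up [-0.64  0.32  2.14  1.88  0.65 -0.81]
30 -1 5 stand [-0.64  0.58  2.17  2.18  0.78 -1.2 ]
30 -1 15 pick [-0.57  0.86  1.25 -0.57  1.17  0.4 ]
30 -1 15 lift [-0.57  0.72  1.18 -0.53  1.36  0.28]
30 -1 15 up [-0.71  0.35  2.09  1.64  0.8  -0.73]
30 -1 15 stand [-0.71  0.6   2.12  1.9   0.85 -1.1 ]
```

```bash
python3 - <<'E'
from plan import *
o,h=pickle.load(open("stone.pkl","rb"));th=30;s=-1
az=np.radians(15);A=np.array([np.cos(az),np.sin(az),0])
env.reach(*stonepose(o,h,Z,th,push=-.08,s=s))
p,q=stonepose(o,h,Z,th,s=s);print("g",env.movel(p,.15,q,guard=15))
env.close_gripper(70);m=monitor.sense();print(m["finger_gap"],m["gripper_force"],np.round(m["contact_force"],1))
p,q=stonepose(o+.15*Z,h,Z,th,s=s);env.movel(p,.15,q)
m=monitor.sense();print("lifted",m["finger_gap"],m["gripper_force"],np.round(m["contact_force"],1))
P=stonepose(mat+.24*Z,Z,-A,th,s=s);k=kinematics.ik(*P);print(m["joints"].round(2) if hasattr(m["joints"],"round") else m["joints"],k)
env.reach(*P)
p,q=stonepose(mat+.085*Z,Z,-A,th,s=s);env.movel(p,.15,q)
f=snap("scene","s3");snap("top","t3");m=monitor.sense();print(m["clock"],m["finger_gap"],np.round(m["contact_force"],1),np.round(m["ft_torque"],2))
cv2.imwrite("pics/m3.png",cv2.resize(f["frame"][130:330,200:470,::-1],None,fx=2.9,fy=2.9))
E
```

```text
g False
0.6203130839887419 74.96962308883667 [2.4 2.2 6.4]
lifted 0.6211049535500731 74.18936133384705 [ 0.4  0.3 -5.1]
[-0.57  0.69  1.14 -0.53  1.41  0.24] [-0.70614833  0.19014082  2.03195775  1.43155802  0.80428831 -0.42886089]
20.0583 0.618145146593939 [ 0.7 -0.6 -5.8] [-0.29  1.19  0.06]
```

View pics/m3.png

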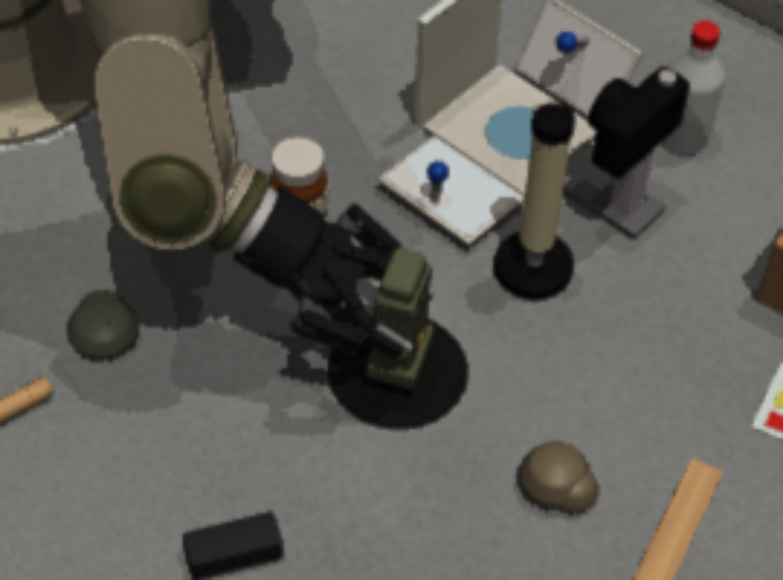

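The stone is upright over the mat, its base at about (400,370) in the crop. Next: lower it, release, back off, and measure it for the top grasp.

```bash
python3 - <<'E'
from plan import *
th=30;s=-1;az=np.radians(15);A=np.array([np.cos(az),np.sin(az),0])
p,q=stonepose(mat+.060*Z,Z,-A,th,s=s);print("touch",env.movel(p,.04,q,guard=5))
m=monitor.sense();print("origin z est",m["position"][2]-stonepose(mat*0,Z,-A,th,s=s)[0][2],np.round(m["contact_force"],1))
env.hold(.2);env.release();env.hold(.2)
tz=R.from_quat(q).as_matrix()[:,2]
p=np.array(monitor.sense()["position"])-tz*.11;env.movel(p,.2)
f=snap("scene","s4");snap("top","t4")
# top views, tool y along A (thickness)
for i,c in enumerate(((-.09,0),(-.05,.09))):
    B=np.array([-A[1],A[0],0]);env.reach(mat+.33*Z+c[0]*A+c[1]*B,quat(-Z,-B)); snap("wrist",f"v{i}")
print(monitor.sense()["clock"])
cv2.imwrite("pics/m4.png",np.hstack([cv2.resize(f["frame"][150:320,250:430,::-1],(380,360))]+[cv2.resize(cv2.imread(f"pics/v{i}.png")[40:300,180:460],(200,186)) .repeat(1,0) if 0 else cv2.resize(cv2.imread(f"pics/v{i}.png")[0:300,180:480],(210,360)) for i in(0,1)]))
E
```

```text
touch True
origin z est 0.06808966647837081 [0.4 0.9 3.2]
24.3833
```

View pics/m4.png

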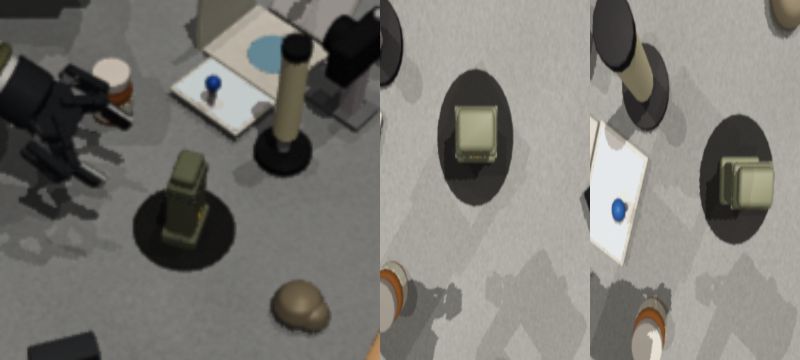

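The stone stands alone on the mat, upright. Now fitting its pose from the two wrist views.

```bash
cat > up.py <<'E'
from m import *; from plan import *
def fit_up(frames,c0,az0,oz):
    "upright stone: x up, z=-(az direction); returns x,y,az"
    ms=[]
    for f in frames:
        h=cv2.cvtColor(f["frame"],cv2.COLOR_RGB2HSV);m=cv2.inRange(h,np.array((20,25,70)),np.array((48,255,255)))
        q=proj(f,np.vstack([b@upR(az0).T+np.r_[c0,oz] for b in boxes(0)]));lo=(q.min(0)-12).astype(int).clip(0);hi=(q.max(0)+12).astype(int)
        k=np.zeros_like(m);k[lo[1]:hi[1],lo[0]:hi[0]]=1;ms.append((f,(cv2.morphologyEx(m*k,cv2.MORPH_CLOSE,np.ones((7,7)))>0).astype(np.uint8),k))
    def cost(p):
        c=0
        for f,m,k in ms:
            g=np.zeros_like(m)
            for b in boxes(0):
                hu=cv2.convexHull(proj(f,b@upR(p[2]).T+np.r_[p[:2],oz]).astype(np.float32));cv2.fillConvexPoly(g,(hu*16).astype(np.int32),1,shift=4)
            c+=(g*k!=m).sum()
        return c
    p0=np.r_[c0,az0];r=minimize(cost,p0,method="Nelder-Mead",options=dict(initial_simplex=p0+np.r_[np.zeros((1,3)),np.diag([.006,.006,.1])]))
    return r.x,r.fun,[int(m.sum()) for _,m,_ in ms]
def upR(az):
    z=-np.array([np.cos(az),np.sin(az),0]);x=np.array([0,0,1.]);return np.c_[x,np.cross(z,x),z]
E
python3 - <<'E'
from up import *
v=[L("v0"),L("v1")]
for z in(.069,.064):
    p,c,n=fit_up(v,mat[:2],np.radians(15),z);print(p,np.degrees(p[2]),c,n)
for f in v: print(fit_up([f],mat[:2],np.radians(15),.069)[0])
az=np.radians(15);
def top(c,az,ztcp,s): return np.r_[c,ztcp],quat(-Z,s*np.array([np.cos(az),np.sin(az),0]))
for s in(1,-1):
    for c,a,z in((mat[:2],az,.2),(mat[:2],az,.074),(mat[:2],az,.32),((.42,.03),0,.32),((.42,.17),yaw,.32),(spot[:2],yaw,.26),(spot[:2],yaw,.08)):
        k=kinematics.ik(*top(c,a,z,s));print(s,None if k is None else np.round(k,2))
E
```

```text
[ 0.5557719  -0.10334401  0.26161849] 14.98963521124197 910.0 [2707, 2766]
[ 0.55580153 -0.10317296  0.25599464] 14.66741252298946 833.0 [2707, 2766]
[ 0.55552264 -0.10385856  0.26377003]
[ 0.55632685 -0.10151478  0.22036331]
1 [-0.39  0.43  1.42 -0.    1.3  -0.65]
1 [-0.39  0.57  1.56 -0.    1.02 -0.65]
1 [-0.39  0.36  1.2  -0.    1.58 -0.65]
1 [-0.21  0.02  1.61 -0.    1.51 -0.21]
1 [ 0.13  0.1   1.53 -0.    1.51  0.3 ]
1 [ 0.17  0.34  1.39 -0.    1.42  0.35]
1 [ 0.17  0.52  1.62 -0.    1.    0.35]
-1 [-0.39  0.43  1.42 -0.    1.3   2.49]
-1 [-0.39  0.57  1.56 -0.    1.02  2.49]
-1 [-0.39  0.36  1.2  -0.    1.58  2.49]
-1 None
-1 [ 0.13  0.1   1.53 -0.    1.51 -2.84]
-1 [ 0.17  0.34  1.39 -0.    1.42 -2.79]
-1 [ 0.17  0.52  1.62 -0.    1.   -2.79]
```

```bash
python3 - <<'E'
from plan import *
def top(c,az,z): return np.r_[c,z],quat(-Z,np.array([np.cos(az),np.sin(az),0]))
c=(.5557,-.1033);az=np.radians(15)
env.reach(*top(c,az,.20));p,q=top(c,az,.0743);print("g",env.movel(p,.1,q,guard=8))
env.close_gripper(60);m=monitor.sense();print(m["finger_gap"],m["gripper_force"],m["position"],np.round(m["contact_force"],1))
p,q=top(c,az,.32);env.movel(p,.15,q)
env.reach(*top((.43,.03),0,.32));env.reach(*top((.43,.17),yaw,.32))
p,q=top(spot[:2],yaw,.32);env.movel(p,.15,q)
p,q=top(spot[:2],yaw,.0743+.008+.012);env.movel(p,.12,q)
m=monitor.sense();print("above",m["finger_gap"],m["gripper_force"],np.round(m["position"],4),np.round(m["contact_force"],1))
p,q=top(spot[:2],yaw,.075);print("touch",env.movel(p,.025,q,guard=4))
m=monitor.sense();print(np.round(m["position"],4),np.round(m["contact_force"],1))
env.hold(.3);env.release();env.hold(.2)
p,q=top(spot[:2],yaw,.30);env.movel(p,.15,q)
p=spot+Z*.40-.10*X;env.reach(p,quat(-Z,-Y));f=snap("wrist","w5")
p=spot+Z*.40-.12*X-.12*Y;env.movel(p,.25);snap("wrist","w6");g=snap("scene","s5");snap("top","t5")
print(monitor.sense()["clock"])
cv2.imwrite("pics/m5.png",np.hstack([cv2.resize(f["frame"][...,::-1],(400,300)),cv2.resize(g["frame"][90:240,300:500,::-1],(400,300))]))
E
python3 - <<'E'
from up import *
v=[L("w5"),L("w6")]
p,c,n=fit_up(v,spot[:2],yaw,.077);print(p,np.degrees(p[2]),c,n,"spot",spot[:2],[fit_up([f],spot[:2],yaw,.077)[0] for f in v])
kn=[[x[1] for x in blobs(L(n),(100,150,50),(125,255,255),30)][:3] for n in("w2","w5","w6")];print(kn)
P=spot+.06*Y+.0832*Z;print([proj(f,P) for f in v])
E
```

```text
g False
0.41487965831906337 60.373005867004395 [ 0.5559367  -0.10334814  0.07459721] [0.7 1.1 2.6]
above 0.41152641308975263 60.44932723045349 [0.5039 0.2069 0.0948] [-0.3  0.2 -6.4]
touch True
[0.504  0.2068 0.0825] [-0.  -1.   3.9]
39.1583
[ 0.50542224  0.20410496 -0.1877753 ] -10.758732073186035 3386.0 [4022, 3590] spot [0.5036 0.2068] [array([0.51351283, 0.20766749, 0.13961698]), array([ 0.50301466,  0.20450093, -0.17733372])]
[[array([256.6, 103.3]), array([431.4, 104.2])], [array([263.2, 106.7]), array([419.5, 107.5])], [array([157.4,  88.6]), array([323.3,  90.5])]]
[array([[263.2421517 , 105.75017523]]), array([[157.49854318,  87.74190038]])]
```

View pics/m5.png

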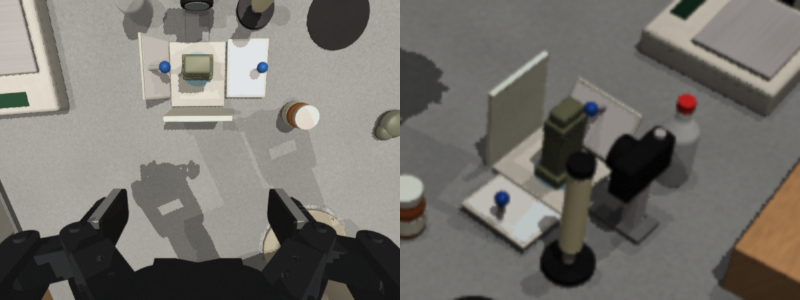

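The stone stands upright and square on the spot. The left knob at (263.2,106.7) matches the 60° prediction, the right leaf is down, and the hand is clear of everything.

```bash
python3 -c "
from h import *
print(job.hand_in())"
```

```text
the job is handed in; nothing more can be done
None
```

The job is handed in at about 39 s of robot time: the left leaf, away from the lamp, is at 60° and the lamp-side leaf is folded down; the stone was stood on the mat, released, regrasped and set upright on the stage spot, broad face to the camera. By camera the leaf matched 60°; the final stone placement rests on the hand's position, within about 1 mm of the spot, and the pictures, because the last camera fit was unreliable.

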